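# Complete the row of bottles on the low shelf

### The arm

A 6-joint arm with a two-finger parallel gripper is mounted at the origin on a cart in front of the work surface, level with it; the furniture and walls round the work are solid. World frame = base frame: x ahead of the robot, y to its left, z up, the work surface at z = 0. Lengths are in m, angles in rad, forces in N, time in s.
With the tool pointing down it reaches from about 0.35 to 0.775 m from the base axis. Payload 7.3 kg.
Tool frame: the origin (TCP) lies at the very end of the fingers, on their centre line; the grasp point (between the pads) lies 19 mm behind it; x points along the fingers, y is the direction in which the jaws open and shut, and the axes are right-handed (so a half turn about x gives the same grasp; the last joint's range is limited). The gripper opens to 92 mm and grips with 3 to 60 N. Pads are 19 mm wide; open, the fingers measure 130 mm over their backs; the gripper's body (75 mm by 190 mm) begins 47 mm behind the grasp point.
Start: joints at [1.129, 0.342, 1.524, -0, 1.275, -0.146], TCP at [0.153, 0.502, 0.227] pointing down, gripper open.
Joint ranges: [-2.53, 2.53], [-0.77, 2.02], [0.04, 2.7], [-1, 4.14], [0.28, 2.66], [-3.11, 3.11]. Speed limits (rad/s): [2.57, 2.57, 3.14, 3.14, 3.14, 3.14].

### API

Orientations are given as [roll, pitch, yaw] about the fixed x, y, z axes, in that order (R = Rz(yaw) Ry(pitch) Rx(roll)).
In Python, from cell import observe, vision, job gives the robot as it stands.
- The arm moves only by the tool send_rows, never from a script. Its argument "motion" is a list of rows, each an object with "hand": the opening, from -1 (shut) to 1 (fully open), so that 0 is half open; "slide": the shift along the tool's x, y, z in mm, a list of three; "spin": the turn about the tool's x in rad. In form: [{"hand": hand, "slide": [tx, ty, tz], "spin": spin}, ...]. A call has 1 to 8 rows; each row shifts and turns the pose as measured when the row begins, along the tool's axes as they then stand; what a row does not reach is not made up. A row lasts 1/10 s, in which the tool goes at most 50 mm and 8.59 degrees, less where a joint would pass 70% of its speed; a pose out of reach is approached as far as the arm can. A call with a gripper value outside its range is refused whole. The fingers move at their own pace and stop on an object; "grip_force" is the grip in N (left out, the last holds). Time passes only in rows, so rows that do not move let the fingers close. It gives the time, the measured TCP pose, the force and the opening at its end, in the units of the state.
- observe(): the state, without advancing time (a new reading comes with each control period).
- vision.read_camera(name): name is "side" or "top"; returns a dict with "pixels" (384x512x3 uint8, blue, green, red), "range_z" (384x512 float32, m along the optical axis (not along the pixel's ray), 0 where there is no reading), "fx", "fy", "cx", "cy" (pixels), "world_from_camera" (4x4, takes a point from camera to world coordinates). Camera axes: x right, y down, z forward; pixel columns grow to the right and rows downward; lengths in m; the calibration is good to about 2 mm. A picture is of the moment at which its call begins.
- job.hand_in(): hands the job in, once; it reports no verdict.
Trained networks look in a picture, given as the dict that the camera call returned (one of the last four; its "shot" number tells which), for a name from the list of things; names that differ only in an ending like _2 or _b are one class to them, and where a whole thing is asked for, a point or a joint stands for the part that bears it (a point fixed in the world has none). Each returns a list of dicts, best first, with "conf" (0 to 1); they miss things now and then, are a little off and sometimes report something else, mostly with a low value. They report only what shows in the picture. A call takes as long as a camera call. They do not tell look-alikes from the thing itself.
- vision.search_frame(picture, thing): "uv" ([column, row] in pixels, amid what is visible of it).
- vision.cut_out(picture, thing): "mask" (384x512 bool, what is visible of it) and "uv" ([column, row] in pixels, amid what is visible of it).
The state is a dict: "time": time; "qpos": joint angles; "qvel": joint speeds; "joint_efforts": joint torques, N m; "tool_pos": TCP position; "tool_rot": TCP orientation; "contact_force": force on the tool from outside, world axes, zero at the start; "torque": the same for the moment, N m; "opening": finger opening in m.
Only numpy, scipy, OpenCV 4.12 (cv2) and the standard library are available. Lean on these libraries where they do the work, as an engineer would, in place of code of your own. Each camera call takes 0.05 s, during which the arm holds its last target.

### The job

One small red bottle already stands on the low white shelf. Stand the two red bottles from the bench top beside it, one on each side, so that the three form one straight side-by-side row along the middle of the shelf, upright and with about a finger's width (15 mm) between neighbours; leave the bottle that was there where it is.

Things in the scene. Friction and masses are not known exactly. Their poses are not given: they have to be found in the camera images.
- shelf: low white shelf fixed to the bench, a board 100 mm deep (its x) and 220 mm long (its y) on two end panels; the board's upper face is 35 mm above the bench, with a lip 5 mm high and 6 mm wide along the back edge (+x side). Origin: middle of the footprint, on the bench surface; x points to the back, y along the row to the left, z up. It stands turned by up to 0.2 rad. The row runs along y through x = 0
- bottle_row: small red plastic bottle with a white nozzle cap; round, 25 mm in diameter, the red part 52 mm high, 72 mm with the nozzle, 20 to 45 g. Origin: centre of its underside, z up along the bottle. This one stands on the shelf at the start, on its middle line (x = 0), up to 25 mm left or right of the centre, and stays there
- bottle_1: small red plastic bottle with a white nozzle cap; round, 25 mm in diameter, the red part 52 mm high, 72 mm with the nozzle, 20 to 45 g. Origin: centre of its underside, z up along the bottle. Stands on the bench top in front of the shelf (loose things among the bottles: a black solder spool 49 mm wide and 36 mm high); to be put in the row. It and bottle_2 are alike, and either may go on either side
- bottle_2: small red plastic bottle with a white nozzle cap; round, 25 mm in diameter, the red part 52 mm high, 72 mm with the nozzle, 20 to 45 g. Origin: centre of its underside, z up along the bottle. Stands on the bench top in front of the shelf; to be put in the row
Things that resemble listed ones, but are neither listed nor needed, are in the scene too. Leave any blue, green or turquoise look-alike of the bottle_row alone.

How it is judged:
At the end, for the whole second after the job is handed in: all three bottles upright (10 degrees) and at rest on the shelf board; the two added ones within 15 mm of its middle line, one on each side of the first, 28 to 55 mm from it centre to centre and over 56 mm from each other; the first has moved less than 12 mm (angle between each of bottle_1, bottle_2, bottle_row's own z axis and vertical below 0.17 rad and linear speed of each of bottle_1, bottle_2, bottle_row below 0.02 m/s and z of bottle_1 in the frame of shelf between 0.029 and 0.041 m and z of bottle_2 in the frame of shelf between 0.029 and 0.041 m and z of bottle_row in the frame of shelf between 0.029 and 0.041 m and x of bottle_1 in the frame of shelf between -0.015 and 0.015 m and horizontal distance between bottle_1 and bottle_row between 0.028 and 0.055 m and x of bottle_2 in the frame of shelf between -0.015 and 0.015 m and horizontal distance between bottle_2 and bottle_row between 0.028 and 0.055 m and horizontal distance between bottle_1 and bottle_2 above 0.056 m and distance of bottle_row from where it was at the start of the episode below 0.012 m); the robot touches nothing.
It also fails if it takes over 64 s, if anything falls off the work surface, if the arm or the gripper's body presses on something with over 40 N, if the wrist force passes 120 N, or if a joint passes its speed limit or range.

## Working session

There is one attempt and no reset: what is moved stays moved. The work goes in short steps, Python scripts to look and compute and a tool call to move; the robot and the scene stay as the last step left them, time stands still between calls to the robot, and variables do not carry over. Pictures are saved under pics/ and viewed, and the job is handed in when it is done.

Besides the shell and the picture viewer there is one more tool, called as name([rows], argument=value, ...), one row to a line, values as JSON. send_rows: Moves the arm, as the interface text tells. Its arguments: {"type":"object","properties":{"motion":{"type":"array","items":{"type":"object","properties":{"hand":{"type":"number"},"slide":{"type":"array","items":{"type":"number"}},"spin":{"type":"number"}}}},"grip_force":{"type":"number"}},"required":["motion"]}

```bash
mkdir -p pics
cat > h.py <<'E'
import numpy as np, cv2
from cell import observe, vision, job
def pts(p):
    r=p["range_z"]; v,u=np.indices(r.shape)
    P=np.stack([(u-p["cx"])/p["fx"]*r,(v-p["cy"])/p["fy"]*r,r,np.ones_like(r)],-1)
    W=P@np.array(p["world_from_camera"]).T
    W=W[...,:3]; W[r<=0]=np.nan
    return W
E
python3 - <<'E'
from h import *
for n in("top","side"):
    p=vision.read_camera(n); cv2.imwrite(f"pics/{n}0.png",p["pixels"]); W=pts(p)
    np.savez(f"{n}0.npz",W=W,px=p["pixels"])
    for t in("bottle_1","shelf"):
        for d in vision.cut_out(p,t):
            m=d["mask"]; w=W[m]; px=p["pixels"][m].mean(0)
            print(n,t,round(d["conf"],2),np.round(d["uv"]),m.sum(),px.round(),np.nanmedian(w,0).round(4),np.nanmax(w,0).round(3),np.nanmin(w,0).round(3))
print(observe())
E
```

```text
top bottle_1 0.74 [303. 250.] 158 [ 97.  96. 194.] [0.393  0.1737 0.048 ] [0.406 0.184 0.076] [0.382 0.161 0.01 ]
top bottle_1 0.72 [257. 260.] 133 [105. 104. 212.] [0.3681 0.2534 0.0489] [0.381 0.265 0.077] [0.358 0.242 0.028]
top shelf 0.68 [235. 146.] 5939 [225. 226. 229.] [0.5934 0.2981 0.0368] [0.679 0.418 0.112] [ 0.525  0.183 -0.002]
side bottle_1 0.72 [209. 202.] 363 [ 65.  63. 124.] [0.3753 0.2461 0.0342] [0.384 0.26  0.073] [ 0.357  0.238 -0.   ]
side shelf 0.82 [307. 231.] 1532 [192. 194. 197.] [0.5583 0.2603 0.0348] [0.639 0.414 0.239] [0.526 0.041 0.002]
{'time': 0.3, 'qpos': array([ 1.12900925e+00,  3.42247923e-01,  1.52441367e+00, -4.01891413e-05,
        1.27539981e+00, -1.45984646e-01]), 'qvel': array([ 0.00037726, -0.00131311, -0.00209355,  0.00049653,  0.00091293,
       -0.00045822]), 'joint_efforts': array([-1.93562742e-04, -4.30732405e+01, -2.44093859e+01,  7.18137925e-02,
        5.19310171e-02, -7.01470412e-05]), 'tool_pos': array([0.15296866, 0.50208613, 0.22650211]), 'tool_rot': array([-1.63495258,  1.570326  , -1.9307433 ]), 'contact_force': array([0.00099213, 0.20447545, 0.44689523]), 'torque': array([ 0.00239623, -0.0063698 , -0.08054176]), 'opening': 0.09184561079679444}
```

View pics/top0.png

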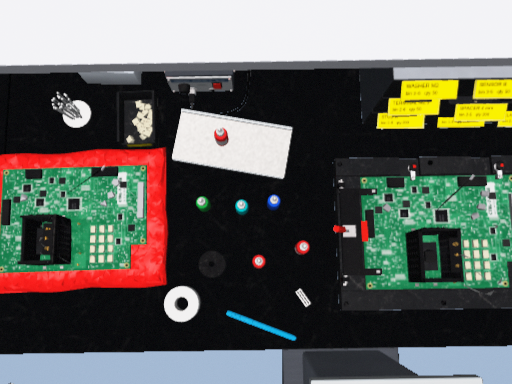

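View pics/side0.png

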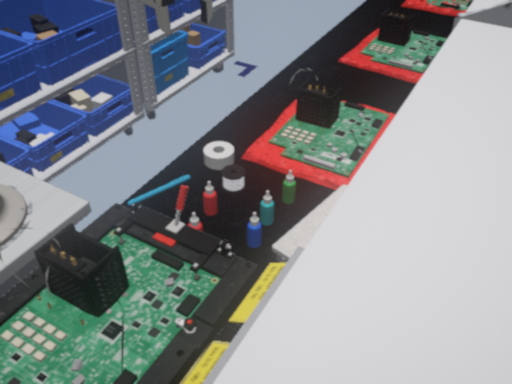

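Run:
```python
from h import *
d=np.load("top0.npz");W=d["W"];px=d["px"].astype(int)
z=W[...,2]
# shelf
m=(abs(z-0.035)<0.012)&(px.min(-1)>140)
m[:, :150]=0;m[:,310:]=0;m[:100]=0;m[190:]=0
m=cv2.morphologyEx(m.astype(np.uint8),cv2.MORPH_OPEN,np.ones((3,3)))
P=W[m>0]; r=cv2.minAreaRect(P[:,:2].astype(np.float32)*1000); print("shelf",r,len(P),np.median(P[:,2])); print(cv2.boxPoints(r))
# bottles
red=(px[...,2]>130)&(px[...,2]>px[...,1]*1.6)&(px[...,2]>px[...,0]*1.6)
for (u,v) in [(303,248),(259,262),(220,134),(202,202),(241,206),(274,201)]:
    s=np.s_[v-14:v+15,u-14:u+15]
    w=W[s].reshape(-1,3); c=px[s].reshape(-1,3); base=0.035 if v<180 else 0
    cap=w[(w[:,2]>base+0.058)]
    sh=w[(w[:,2]>base+0.044)]
    (c2,rad)=cv2.minEnclosingCircle(sh[:,:2].astype(np.float32)*1000)
    print(u,v,"cap",len(cap),np.mean(cap,0).round(4),"shoulder",len(sh),np.round(c2,1),round(rad,1),sh[:,2].max().round(4))
for v in (10,40,60,66,72,80,90,100): print(v,[W[v,u].round(3).tolist() for u in (60,110,215,235,300)])
# spool & things
for u,v in ((211,263),(182,304),(303,298),(345,231),(140,110),(70,105)): 
  s=W[v-8:v+9,u-8:u+9].reshape(-1,3);print(u,v,np.nanmean(s,0).round(3),np.nanmax(s,0).round(3))
```

```text
shelf ((595.2009887695312, 301.0131530761719), (219.71739196777344, 102.29197692871094), 79.12884521484375) 5694 0.036767551397703824
[[524.2534  202.77219]
 [624.7096  183.47983]
 [666.14856 399.25412]
 [565.6924  418.54648]]
303 248 cap 48 [0.3943 0.1712 0.0638] shoulder 126 [394.3 170.6] 11.7 0.0756
259 262 cap 50 [0.3695 0.253  0.0643] shoulder 130 [369.6 253.2] 11.8 0.0773
220 134 cap 48 [0.6017 0.3195 0.0992] shoulder 126 [602.5 320. ] 11.9 0.1118
202 202 cap 50 [0.4795 0.3571 0.064 ] shoulder 123 [480. 357.] 11.9 0.0789
241 206 cap 47 [0.4724 0.2836 0.0639] shoulder 126 [472.8 283.7] 12.1 0.0743
274 201 cap 46 [0.4807 0.2231 0.0637] shoulder 121 [481.3 223.6] 12.1 0.0754
10 [[0.742, 0.547, 0.27], [0.74, 0.471, 0.272], [0.737, 0.313, 0.273], [0.737, 0.283, 0.272], [0.736, 0.185, 0.271]]
40 [[0.693, 0.545, 0.271], [0.693, 0.47, 0.27], [0.689, 0.313, 0.272], [0.689, 0.284, 0.272], [0.687, 0.187, 0.272]]
60 [[0.66, 0.541, 0.275], [0.66, 0.469, 0.272], [0.658, 0.313, 0.272], [0.657, 0.284, 0.273], [0.656, 0.188, 0.271]]
66 [[0.655, 0.545, 0.265], [0.656, 0.472, 0.259], [0.655, 0.315, 0.256], [0.656, 0.285, 0.254], [0.656, 0.186, 0.25]]
72 [[0.76, 0.654, 0.003], [0.733, 0.533, 0.06], [0.722, 0.329, 0.08], [0.755, 0.295, 0.001], [0.753, 0.161, 0.001]]
80 [[0.743, 0.654, 0.001], [0.735, 0.546, 0.018], [0.712, 0.33, 0.065], [0.737, 0.295, 0.002], [0.737, 0.161, -0.003]]
90 [[0.722, 0.653, -0.001], [0.72, 0.551, 0.0], [0.712, 0.335, 0.012], [0.716, 0.295, 0.002], [0.713, 0.162, 0.005]]
100 [[0.701, 0.652, -0.0], [0.698, 0.549, 0.004], [0.694, 0.336, 0.004], [0.695, 0.295, 0.001], [0.693, 0.163, -0.001]]
211 263 [0.366 0.341 0.035] [0.381 0.356 0.042]
182 304 [0.292 0.396 0.019] [0.307 0.41  0.036]
303 298 [0.299 0.169 0.006] [0.314 0.185 0.017]
345 231 [0.415 0.105 0.12 ] [0.432 0.127 0.173]
140 110 [0.673 0.485 0.012] [0.693 0.505 0.023]
70 105 [0.677 0.617 0.034] [0.707 0.647 0.089]
```

Run:
```python
from h import *
d=np.load("top0.npz");W=d["W"]
for v in range(58,76): print(v,[W[v,u].round(3).tolist() for u in (110,150,260,320)])
p=vision.read_camera("top");print(np.round(p["world_from_camera"],3).tolist())
p=vision.read_camera("side");print(np.round(p["world_from_camera"],3).tolist())
S=pts(p)
print("side")
for v in (180,200,220,240,260,280): print(v,[S[v,u].round(3).tolist() for u in (300,320,340,360,400,450)])
cv2.imwrite("pics/sidecrop.png",cv2.resize(p["pixels"][150:320,150:400],None,fx=3,fy=3,interpolation=cv2.INTER_CUBIC))
```

```text
58 [[0.663, 0.469, 0.272], [0.662, 0.409, 0.272], [0.661, 0.247, 0.269], [0.659, 0.158, 0.271]]
59 [[0.661, 0.468, 0.273], [0.661, 0.41, 0.271], [0.659, 0.247, 0.271], [0.657, 0.158, 0.271]]
60 [[0.66, 0.469, 0.272], [0.66, 0.41, 0.271], [0.657, 0.247, 0.271], [0.656, 0.158, 0.271]]
61 [[0.658, 0.469, 0.272], [0.657, 0.409, 0.273], [0.655, 0.247, 0.272], [0.656, 0.158, 0.267]]
62 [[0.657, 0.468, 0.273], [0.655, 0.409, 0.273], [0.655, 0.247, 0.268], [0.656, 0.157, 0.264]]
63 [[0.656, 0.469, 0.271], [0.656, 0.41, 0.269], [0.656, 0.247, 0.264], [0.657, 0.156, 0.257]]
64 [[0.655, 0.469, 0.268], [0.655, 0.41, 0.267], [0.655, 0.247, 0.262], [0.656, 0.156, 0.257]]
65 [[0.655, 0.47, 0.265], [0.656, 0.412, 0.261], [0.657, 0.247, 0.254], [0.657, 0.155, 0.25]]
66 [[0.656, 0.472, 0.259], [0.654, 0.412, 0.261], [0.655, 0.247, 0.254], [0.657, 0.155, 0.246]]
67 [[0.655, 0.472, 0.258], [0.656, 0.413, 0.254], [0.657, 0.247, 0.247], [0.656, 0.155, 0.245]]
68 [[0.656, 0.474, 0.254], [0.656, 0.414, 0.252], [0.656, 0.247, 0.246], [0.761, 0.12, 0.001]]
69 [[0.656, 0.475, 0.248], [0.657, 0.415, 0.246], [0.
[... 971 characters left out ...]
, 0.27]]
200 [[0.501, 0.369, -0.0], [0.536, 0.386, 0.002], [0.659, 0.1, 0.27], [0.678, 0.111, 0.269], [0.716, 0.132, 0.271], [0.764, 0.161, 0.271]]
220 [[0.526, 0.317, -0.0], [0.571, 0.299, 0.036], [0.671, 0.07, 0.269], [0.689, 0.08, 0.27], [0.726, 0.101, 0.271], [0.772, 0.128, 0.27]]
240 [[0.562, 0.237, 0.036], [0.665, 0.031, 0.271], [0.682, 0.041, 0.27], [0.7, 0.052, 0.27], [0.734, 0.073, 0.269], [0.778, 0.099, 0.27]]
260 [[0.659, -0.003, 0.27], [0.676, 0.007, 0.27], [0.692, 0.017, 0.27], [0.709, 0.027, 0.27], [0.743, 0.046, 0.27], [0.785, 0.07, 0.27]]
280 [[0.67, -0.025, 0.27], [0.686, -0.015, 0.27], [0.702, -0.005, 0.269], [0.718, 0.003, 0.27], [0.75, 0.022, 0.269], [0.79, 0.045, 0.271]]
```

View pics/sidecrop.png

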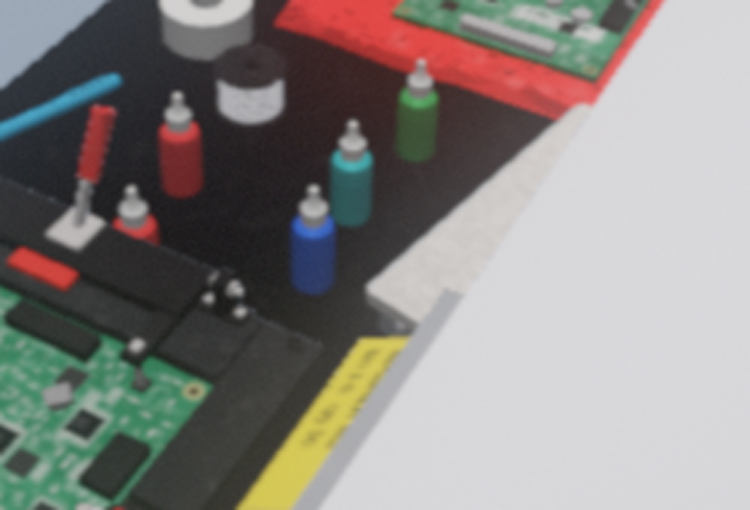

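```bash
cat >> h.py <<'E'
from scipy.spatial.transform import Rotation as R
def axes():
    s=observe(); M=R.from_euler("xyz",s["tool_rot"]).as_matrix()
    return np.array(s["tool_pos"]),M,s
def go(x,y,z,jaw=None):
    """print slide (mm) in tool axes to target and spin to get jaw axis at world angle jaw (rad from +x)"""
    p,M,s=axes()
    d=M.T@(np.array([x,y,z])-p)*1000
    a=np.arctan2(M[1,1],M[0,1])
    print("pos",p.round(4),"slide",d.round(1),"jaw ang",a.round(3),"t",round(s["time"],2),"F",s["contact_force"].round(1),"open",round(s["opening"],4),"q",s["qpos"].round(2))
    if jaw is not None:
        e=(jaw-a+np.pi/2)%np.pi-np.pi/2
        print("spin(about tool x, down)",round(-e,3))
E
python3 - <<'E'
from h import *
go(0.39,0.20,0.16,0)
print(axes()[1].round(3))
d=np.load("top0.npz");W=d["W"];z=W[...,2]
m=(z>0.05)&(W[...,0]<0.5)&(W[...,0]>0.25)&(W[...,1]<0.15)&(W[...,1]>0.0)
P=W[m]; print(len(P)); 
for lo,hi in((.05,.09),(.09,.13),(.13,.2)):
    q=P[(P[:,2]>lo)&(P[:,2]<hi)]; print(lo,len(q),q.min(0).round(3) if len(q) else'',q.max(0).round(3) if len(q) else '')
m=(z>0.01)&(z<.05)&(W[...,0]<0.5)&(W[...,0]>0.3)&(W[...,1]<0.15)&(W[...,1]>0.05)
print(W[m].max(0),np.median(W[m],0))
E
```

```text
pos [0.153  0.5022 0.2266] slide [  66.6 -220.   314.8] jaw ang 1.275 t 0.4 F [-0.2 -0.  -0.4] open 0.0919 q [ 1.13  0.34  1.52  0.    1.28 -0.15]
spin(about tool x, down) 1.275
[[-0.     0.292  0.957]
 [-0.     0.957 -0.292]
 [-1.    -0.    -0.   ]]
8250
0.05 4356 [0.282 0.    0.054] [0.5   0.113 0.09 ]
0.09 3812 [0.282 0.    0.09 ] [0.5   0.113 0.128]
0.13 82 [0.411 0.104 0.131] [0.422 0.133 0.173]Traceback (most recent call last):
  File "<stdin>", line 10, in <module>
    return umr_maximum(a, axis, None, out, keepdims, initial, where)
ValueError: zero-size array to reduction operation maximum which has no identity
```

send_rows([
  {"hand": 1, "slide": [0, 0, 0], "spin": 0.149},
  {"hand": 1, "slide": [0, 0, 0], "spin": 0.149},
  {"hand": 1, "slide": [0, 0, 0], "spin": 0.149},
  {"hand": 1, "slide": [0, 0, 0], "spin": 0.149},
  {"hand": 1, "slide": [0, 0, 0], "spin": 0.149},
  {"hand": 1, "slide": [0, 0, 0], "spin": 0.149},
  {"hand": 1, "slide": [0, 0, 0], "spin": 0.149},
  {"hand": 1, "slide": [0, 0, 0], "spin": 0.149},
], grip_force=15)

```text
time: 1.2
tool_pos: [0.1529, 0.502, 0.2265]
tool_rot: [-0.481, 1.57, -1.982]
contact_force: [0.3, -0.0, -0.4]
opening: 0.0918
```

```bash
python3 -c "
from h import *
go(0.3695,0.253,0.16,0)"
```

```text
pos [0.1529 0.502  0.2265] slide [ 66.6 198.8 263.4] jaw ang 0.07 t 1.2 F [ 0.3 -0.  -0.4] open 0.0918 q [ 1.13  0.34  1.52 -0.    1.28  1.06]
spin(about tool x, down) 0.07
```

send_rows([
  {"hand": 1, "slide": [0, 25, 33], "spin": 0},
  {"hand": 1, "slide": [0, 25, 33], "spin": 0},
  {"hand": 1, "slide": [0, 25, 33], "spin": 0},
  {"hand": 1, "slide": [0, 25, 33], "spin": 0},
  {"hand": 1, "slide": [0, 25, 33], "spin": 0},
  {"hand": 1, "slide": [0, 25, 33], "spin": 0},
  {"hand": 1, "slide": [0, 25, 33], "spin": 0},
  {"hand": 1, "slide": [0, 0, 0], "spin": 0},
])

```text
time: 2.0
tool_pos: [0.3488, 0.2762, 0.2264]
tool_rot: [2.037, 1.568, 0.534]
contact_force: [0.2, -0.3, 0.4]
opening: 0.0918
```

Run:
```python
from h import *
for n in("top","side"):
    p=vision.read_camera(n); cv2.imwrite(f"pics/{n}1.png",p["pixels"]); np.savez(f"{n}1.npz",W=pts(p),px=p["pixels"])
go(0.3695,0.253,0.1,0)
```

```text
pos [0.3464 0.2787 0.2264] slide [126.3  21.1  27.6] jaw ang 0.07 t 2.1 F [-0.3  0.7 -0. ] open 0.0916 q [0.5  0.19 1.73 0.   1.21 0.43]
spin(about tool x, down) 0.07
```

View pics/side1.png

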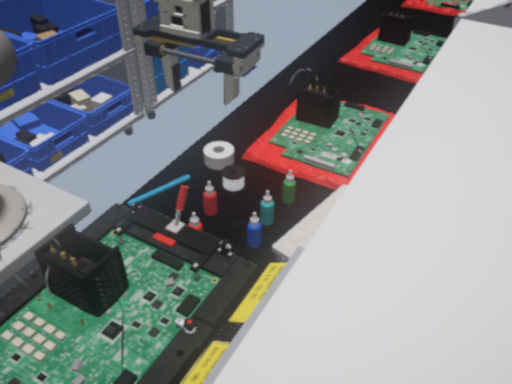

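View pics/top1.png

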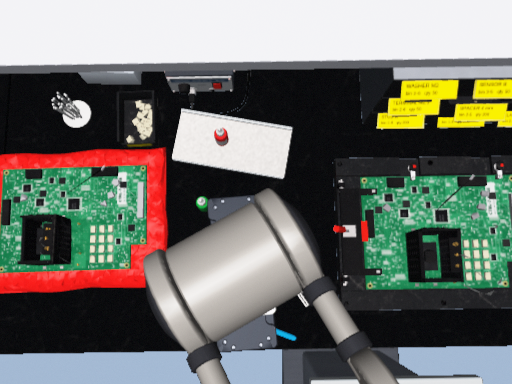

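Run:
```python
from h import *
a=np.load("side0.npz")["W"];b=np.load("side1.npz")["W"]
m=(np.linalg.norm(a-b,axis=-1)>0.1)&(b[...,2]>0.2)
P=b[m]-[0.3464,0.2787,0.2264]
P=P[(abs(P[:,0])<.3)&(abs(P[:,1])<.3)]
for lo in np.arange(-.02,.3,.02):
    q=P[(P[:,2]>=lo)&(P[:,2]<lo+.02)]
    if len(q): print(lo.round(2),len(q),q.min(0).round(3),q.max(0).round(3))
a=np.load("top0.npz")["W"];b=np.load("top1.npz")["W"]
m=(np.linalg.norm(a-b,axis=-1)>0.1)&(b[...,2]>0.2)
P=b[m]-[0.3464,0.2787,0.2264]
for lo in np.arange(0,.6,.04):
    q=P[(P[:,2]>=lo)&(P[:,2]<lo+.04)]
    if len(q): print(lo.round(2),len(q),q.min(0).round(3),q.max(0).round(3))
```

```text
-0.02 2 [-0.045 -0.013 -0.001] [-0.043 -0.    -0.   ]
0.0 246 [-0.06  -0.018  0.   ] [0.067 0.015 0.02 ]
0.02 364 [-0.061 -0.018  0.02 ] [0.068 0.014 0.04 ]
0.04 307 [-0.061 -0.018  0.04 ] [0.069 0.011 0.06 ]
0.06 686 [-0.082 -0.045  0.06 ] [0.092 0.043 0.08 ]
0.08 1403 [-0.088 -0.045  0.08 ] [0.099 0.043 0.1  ]
0.1 2233 [-0.094 -0.045  0.1  ] [0.1  0.04 0.12]
0.12 750 [-0.046 -0.029  0.12 ] [0.022 0.026 0.14 ]
0.14 574 [-0.047 -0.042  0.14 ] [0.022 0.021 0.16 ]
0.16 103 [-0.027 -0.042  0.16 ] [ 0.023 -0.014  0.166]
0.08 2215 [-0.093 -0.045  0.088] [0.099 0.04  0.113]
0.16 38 [-0.045 -0.042  0.164] [-0.038 -0.028  0.169]
0.28 13 [-0.054 -0.06   0.306] [0.059 0.056 0.32 ]
0.32 14248 [-0.084 -0.105  0.321] [0.068 0.068 0.36 ]
0.36 7769 [-0.079 -0.109  0.36 ] [0.049 0.058 0.4  ]
0.4 192 [-0.071 -0.11   0.4  ] [-0.063 -0.094  0.406]
```

send_rows([
  {"hand": 0.4, "slide": [26, 21, 28], "spin": 0},
  {"hand": 0.2, "slide": [50, 0, 0], "spin": 0},
  {"hand": 0.2, "slide": [30, 0, 0], "spin": 0},
  {"hand": 0.2, "slide": [0, 0, 0], "spin": 0},
  {"hand": 0.2, "slide": [0, 0, 0], "spin": 0},
])

```text
time: 2.6
tool_pos: [0.3684, 0.2582, 0.1198]
tool_rot: [2.429, 1.562, 0.936]
contact_force: [0.3, 0.7, 1.1]
opening: 0.0578
```

Run:
```python
from h import *
go(0.3695,0.253,0.021,0.07)
```

```text
pos [0.3684 0.2582 0.1198] slide [98.8  0.1  6. ] jaw ang 0.078 t 2.6 F [0.3 0.7 1.1] open 0.0578 q [0.44 0.33 1.88 0.01 0.92 0.36]
spin(about tool x, down) 0.008
```

send_rows([
  {"hand": 0.2, "slide": [0, 0, 6], "spin": 0},
  {"hand": 0.2, "slide": [35, 0, 0], "spin": 0},
  {"hand": 0.2, "slide": [35, 0, 0], "spin": 0},
  {"hand": 0.2, "slide": [20, 0, 0], "spin": 0},
  {"hand": 0.2, "slide": [0, 0, 0], "spin": 0},
])

```text
time: 3.1
tool_pos: [0.3749, 0.2576, 0.0361]
tool_rot: [2.087, 1.544, 0.6]
contact_force: [-0.1, 0.3, 0.7]
opening: 0.055
```

Run:
```python
from h import *
go(0.3695,0.253,0.021,0.07)
p=vision.read_camera("side"); cv2.imwrite("pics/side2.png",p["pixels"]); np.savez("side2.npz",W=pts(p))
```

```text
pos [0.3749 0.2576 0.0361] slide [14.9 -6.1  4.4] jaw ang 0.084 t 3.1 F [-0.1  0.3  0.7] open 0.055 q [0.43 0.47 1.97 0.01 0.68 0.34]
spin(about tool x, down) 0.014
```

View pics/side2.png

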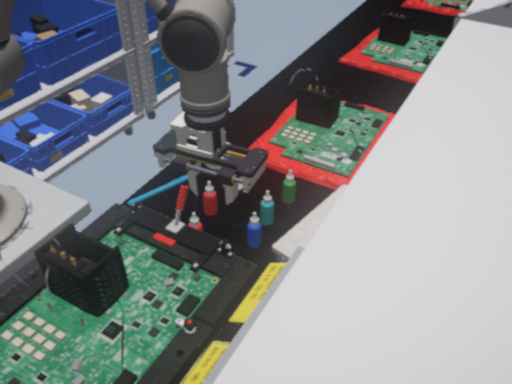

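Run:
```python
from h import *
a=np.load("side0.npz")["W"];b=np.load("side2.npz")["W"]
m=(np.linalg.norm(a-b,axis=-1)>0.1)&(b[...,2]>0.02)
P=b[m]-[0.3749,0.2576,0.0361]
P=P[(abs(P[:,0])<.3)&(abs(P[:,1])<.3)]
for lo in np.arange(.1,.5,.02):
    q=P[(P[:,2]>=lo)&(P[:,2]<lo+.02)]
    if len(q): print(lo.round(2),len(q),q.min(0).round(3),q.max(0).round(3))
```

```text
0.1 1907 [-0.097 -0.046  0.1  ] [0.097 0.042 0.12 ]
0.12 475 [-0.051 -0.03   0.12 ] [0.018 0.026 0.14 ]
0.14 242 [-0.048 -0.042  0.14 ] [0.019 0.02  0.16 ]
0.16 698 [-0.052 -0.044  0.16 ] [0.036 0.026 0.18 ]
0.18 362 [-0.033 -0.043  0.18 ] [0.037 0.011 0.2  ]
0.2 607 [-0.036 -0.044  0.2  ] [0.037 0.023 0.22 ]
0.22 586 [-0.032 -0.043  0.22 ] [0.036 0.016 0.24 ]
0.24 609 [-0.031 -0.043  0.24 ] [0.034 0.048 0.26 ]
0.26 333 [-0.015 -0.067  0.26 ] [0.039 0.028 0.28 ]
0.28 591 [-0.018 -0.075  0.28 ] [0.056 0.054 0.3  ]
0.3 999 [-0.024 -0.077  0.3  ] [0.061 0.063 0.32 ]
0.32 1335 [-0.064 -0.077  0.32 ] [0.061 0.065 0.34 ]
0.34 1515 [-0.039 -0.079  0.34 ] [0.055 0.055 0.36 ]
0.36 409 [-0.032 -0.082  0.36 ] [ 0.033 -0.017  0.373]
```

send_rows([
  {"hand": 0.2, "slide": [0, -6, 4], "spin": 0},
  {"hand": 0.2, "slide": [7, 0, 0], "spin": 0},
  {"hand": 0.2, "slide": [7, 0, 0], "spin": 0},
  {"hand": 0.2, "slide": [0, 0, 0], "spin": 0},
])

```text
time: 3.55
tool_pos: [0.3728, 0.2549, 0.027]
tool_rot: [2.036, 1.532, 0.55]
contact_force: [0.5, 1.1, 0.4]
opening: 0.0553
```

Run:
```python
from h import *
go(0.3695,0.253,0.021,0.07); print(axes()[1].round(3))
```

```text
pos [0.3728 0.2549 0.027 ] slide [ 5.9 -3.6  1.7] jaw ang 0.084 t 3.55 F [0.5 1.1 0.4] open 0.0553 q [0.43 0.48 1.99 0.01 0.63 0.34]
spin(about tool x, down) 0.014
[[ 0.033  0.996  0.085]
 [ 0.02   0.084 -0.996]
 [-0.999  0.034 -0.017]]
```

send_rows([
  {"hand": 0.2, "slide": [4, -4, 2], "spin": 0},
  {"hand": 0.2, "slide": [0, 0, 0], "spin": 0},
  {"hand": -0.6, "slide": [0, 0, 0], "spin": 0},
  {"hand": -1, "slide": [0, 0, 0], "spin": 0},
  {"hand": -1, "slide": [0, 0, 0], "spin": 0},
  {"hand": -1, "slide": [0, 0, 0], "spin": 0},
], grip_force=15)

```text
time: 4.15
tool_pos: [0.3692, 0.2526, 0.0229]
tool_rot: [2.034, 1.532, 0.548]
contact_force: [0.5, -0.4, -0.8]
opening: 0.0274
```

Run:
```python
from h import *
go(0.3695,0.253,0.021,0.07); print(axes()[1].round(3))
```

```text
pos [0.3692 0.2526 0.0229] slide [ 1.9  0.3 -0.3] jaw ang 0.084 t 4.15 F [ 0.5 -0.4 -0.8] open 0.0274 q [0.43 0.48 2.01 0.01 0.61 0.33]
spin(about tool x, down) 0.014
[[ 0.033  0.996  0.085]
 [ 0.02   0.084 -0.996]
 [-0.999  0.035 -0.017]]
```

send_rows([
  {"hand": -1, "slide": [0, 0, 0], "spin": 0},
  {"hand": -1, "slide": [0, 0, 0], "spin": 0},
  {"hand": -1, "slide": [-20, 0, 0], "spin": 0},
  {"hand": -1, "slide": [-40, 0, 0], "spin": 0},
  {"hand": -1, "slide": [-40, 0, 0], "spin": 0},
  {"hand": -1, "slide": [-30, 0, 0], "spin": 0},
  {"hand": -1, "slide": [0, 0, 0], "spin": 0},
])

```text
time: 4.85
tool_pos: [0.3641, 0.2495, 0.1565]
tool_rot: [2.048, 1.536, 0.561]
contact_force: [0.1, -0.1, -1.0]
opening: 0.0239
```

Run:
```python
from h import *
go(0.535,0.360,0.14,0.0); print(axes()[1].round(3))
p=vision.read_camera("side"); cv2.imwrite("pics/side3.png",p["pixels"])
```

```text
pos [0.3641 0.2495 0.1565] slide [ 23.7 179.  -95.3] jaw ang 0.084 t 4.85 F [ 0.1 -0.1 -1. ] open 0.0239 q [0.42 0.25 1.88 0.01 0.98 0.34]
spin(about tool x, down) 0.084
[[ 0.03   0.996  0.084]
 [ 0.019  0.084 -0.996]
 [-0.999  0.031 -0.016]]
```

View pics/side3.png

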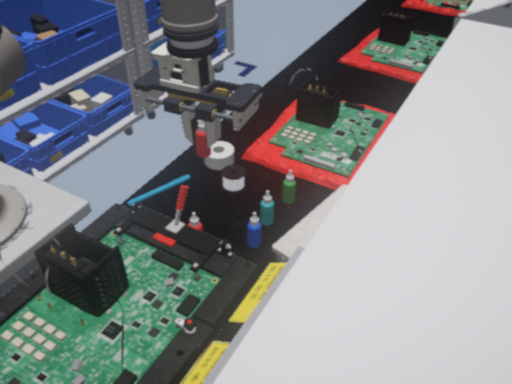

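send_rows([
  {"hand": -1, "slide": [0, 25, -14], "spin": 0},
  {"hand": -1, "slide": [0, 30, -16], "spin": 0},
  {"hand": -1, "slide": [2, 30, -16], "spin": 0},
  {"hand": -1, "slide": [2, 30, -16], "spin": 0},
  {"hand": -1, "slide": [2, 30, -16], "spin": 0},
  {"hand": -1, "slide": [0, 20, -10], "spin": 0},
  {"hand": -1, "slide": [0, 0, 0], "spin": 0},
  {"hand": -1, "slide": [0, 0, 0], "spin": 0},
])

```text
time: 5.7
tool_pos: [0.5192, 0.351, 0.1386]
tool_rot: [2.272, 1.56, 0.785]
contact_force: [-0.9, 1.0, -0.1]
opening: 0.0242
```

Run:
```python
from h import *
go(0.54,0.366,0.08,0.0); print(axes()[1].round(3))
```

```text
pos [0.5192 0.351  0.1386] slide [ 58.9  21.5 -12.8] jaw ang 0.084 t 5.7 F [-0.9  1.  -0.1] open 0.0242 q [0.47 0.6  1.36 0.   1.18 0.39]
spin(about tool x, down) 0.084
[[ 0.007  0.996  0.084]
 [ 0.007  0.084 -0.996]
 [-1.     0.008 -0.007]]
```

send_rows([
  {"hand": -1, "slide": [10, 12, -8], "spin": 0},
  {"hand": -1, "slide": [15, 10, -5], "spin": 0},
  {"hand": -1, "slide": [15, 0, 0], "spin": 0},
  {"hand": -1, "slide": [0, 0, 0], "spin": 0},
  {"hand": -1, "slide": [0, 0, 0], "spin": 0},
])

```text
time: 6.2
tool_pos: [0.5352, 0.3633, 0.0943]
tool_rot: [-2.926, 1.568, 1.871]
contact_force: [-0.8, -0.6, -0.3]
opening: 0.0243
```

Run:
```python
from h import *
go(0.604,0.360,0.080,0.0); print(axes()[1].round(3))
```

```text
pos [0.5352 0.3633 0.0943] slide [14.3 68.3  9.1] jaw ang 0.084 t 6.2 F [-0.8 -0.6 -0.3] open 0.0243 q [0.48 0.68 1.33 0.   1.13 0.39]
spin(about tool x, down) 0.084
[[-0.001  0.996  0.084]
 [ 0.003  0.084 -0.996]
 [-1.    -0.001 -0.003]]
```

send_rows([
  {"hand": -1, "slide": [2, 20, 3], "spin": 0},
  {"hand": -1, "slide": [3, 20, 3], "spin": 0},
  {"hand": -1, "slide": [3, 18, 2], "spin": 0},
  {"hand": -1, "slide": [0, 0, 0], "spin": 0},
  {"hand": -1, "slide": [0, 0, 0], "spin": 0},
])

```text
time: 6.7
tool_pos: [0.593, 0.3596, 0.0903]
tool_rot: [2.988, 1.567, 1.502]
contact_force: [0.2, 0.7, -0.7]
opening: 0.024
```

Run:
```python
from h import *
go(0.604,0.360,0.061,0.0); print(axes()[1].round(3))
for n in ("top","side"):
  p=vision.read_camera(n); cv2.imwrite(f"pics/{n}4.png",p["pixels"])
```

```text
pos [0.593  0.3596 0.0903] slide [29.3 11.   0.6] jaw ang 0.085 t 6.7 F [ 0.2  0.7 -0.7] open 0.024 q [0.43 0.77 1.17 0.   1.2  0.35]
spin(about tool x, down) 0.085
[[ 0.     0.996  0.085]
 [ 0.004  0.085 -0.996]
 [-1.     0.001 -0.004]]
```

View pics/top4.png

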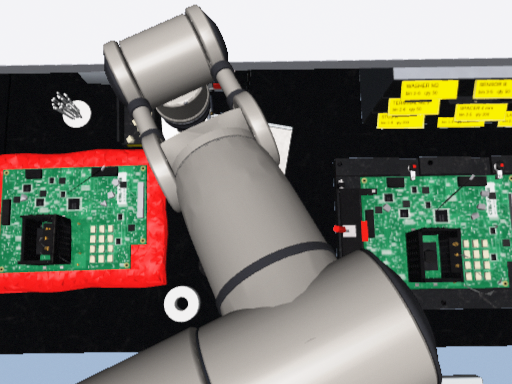

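View pics/side4.png

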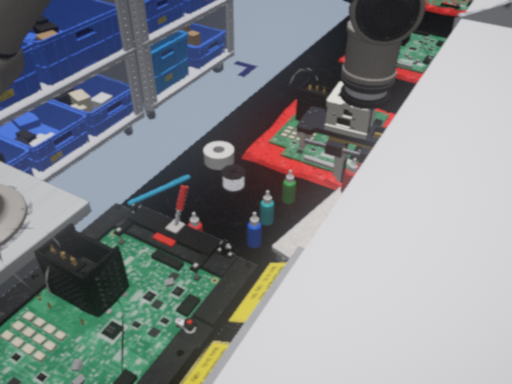

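send_rows([
  {"hand": -1, "slide": [8, 9, 0], "spin": 0},
  {"hand": -1, "slide": [8, 2, 0], "spin": 0},
  {"hand": -1, "slide": [6, 0, 0], "spin": 0},
  {"hand": -1, "slide": [0, 0, 0], "spin": 0},
  {"hand": -1, "slide": [0, 0, 0], "spin": 0},
])

```text
time: 7.3
tool_pos: [0.6026, 0.3614, 0.0666]
tool_rot: [-2.944, 1.567, 1.855]
contact_force: [-0.5, 0.3, -0.0]
opening: 0.0239
```

Run:
```python
from h import *
go(0.604,0.361,0.058,0.0)
```

```text
pos [0.6026 0.3614 0.0666] slide [8.6 1.4 0.6] jaw ang 0.087 t 7.3 F [-0.5  0.3 -0. ] open 0.0239 q [0.43 0.81 1.16 0.   1.18 0.34]
spin(about tool x, down) 0.087
```

send_rows([
  {"hand": -1, "slide": [4, 1, 0], "spin": 0},
  {"hand": -1, "slide": [2, 0, 0], "spin": 0},
  {"hand": -1, "slide": [1, 0, 0], "spin": 0},
  {"hand": -1, "slide": [0, 0, 0], "spin": 0},
])

```text
time: 7.7
tool_pos: [0.6035, 0.3617, 0.0591]
tool_rot: [-2.935, 1.567, 1.865]
contact_force: [-0.3, -0.4, -1.3]
opening: 0.0241
```

send_rows([
  {"hand": -1, "slide": [1, 0, 0], "spin": 0},
  {"hand": -1, "slide": [1, 0, 0], "spin": 0},
])

```text
time: 7.9
tool_pos: [0.6037, 0.3618, 0.058]
tool_rot: [3.066, 1.567, 1.582]
contact_force: [-1.9, -0.0, 6.7]
opening: 0.024
```

send_rows([
  {"hand": -0.3, "slide": [0, 0, 0], "spin": 0},
  {"hand": 0, "slide": [0, 0, 0], "spin": 0},
  {"hand": 0.1, "slide": [0, 0, 0], "spin": 0},
  {"hand": 0.1, "slide": [0, 0, 0], "spin": 0},
  {"hand": 0.1, "slide": [0, 0, 0], "spin": 0},
])

```text
time: 8.4
tool_pos: [0.604, 0.3619, 0.0581]
tool_rot: [2.879, 1.567, 1.395]
contact_force: [0.5, 0.4, -0.7]
opening: 0.0501
```

send_rows([
  {"hand": 0.1, "slide": [0, 0, -10], "spin": 0},
  {"hand": 0.1, "slide": [0, 0, -15], "spin": 0},
  {"hand": 0.1, "slide": [0, 0, -20], "spin": 0},
  {"hand": 0.1, "slide": [0, 0, 0], "spin": 0},
])

```text
time: 8.8
tool_pos: [0.5996, 0.4107, 0.0583]
tool_rot: [2.913, 1.566, 1.428]
contact_force: [-0.2, 0.8, -0.5]
opening: 0.0502
```

Run:
```python
from h import *
go(0.54,0.4,0.11,0.0)
```

```text
pos [0.5996 0.4107 0.0583] slide [-51.8 -60.2   5.3] jaw ang 0.086 t 8.8 F [-0.2  0.8 -0.5] open 0.0502 q [0.49 0.86 1.07 0.   1.21 0.41]
spin(about tool x, down) 0.086
```

send_rows([
  {"hand": 0.1, "slide": [-5, -25, 0], "spin": 0},
  {"hand": 0.1, "slide": [-10, -30, 0], "spin": 0},
  {"hand": 0.1, "slide": [-25, -25, 0], "spin": 0},
  {"hand": 0.1, "slide": [-45, -10, 0], "spin": 0},
  {"hand": 0.2, "slide": [-40, -10, 0], "spin": 0},
  {"hand": 0.2, "slide": [0, -10, 0], "spin": 0},
  {"hand": 0.2, "slide": [0, 0, 0], "spin": 0},
])

```text
time: 9.5
tool_pos: [0.4837, 0.4017, 0.1844]
tool_rot: [-2.229, 1.567, 2.574]
contact_force: [0.1, -0.6, -0.9]
opening: 0.0548
```

Run:
```python
from h import *
go(0.394,0.180,0.19,0.08); print(axes()[1].round(3))
p=vision.read_camera("top"); cv2.imwrite("pics/top5.png",p["pixels"])
W=pts(p); np.savez("top5.npz",W=W,px=p["pixels"])
```

```text
pos [0.4837 0.4017 0.1844] slide [  -5.8 -109.4  212.6] jaw ang 0.091 t 9.5 F [ 0.1 -0.6 -0.9] open 0.0548 q [0.57 0.57 1.28 0.   1.3  0.48]
spin(about tool x, down) 0.011
[[-0.003  0.996  0.09 ]
 [ 0.002  0.09  -0.996]
 [-1.    -0.003 -0.002]]
```

View pics/top5.png

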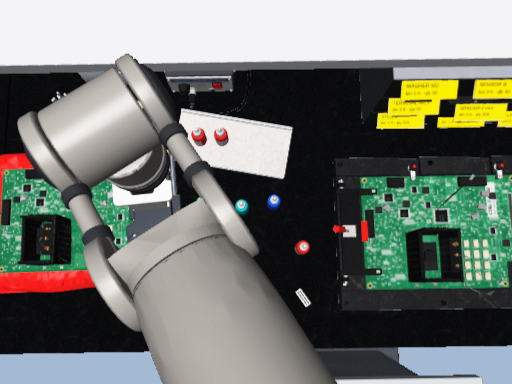

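Run:
```python
from h import *
d=np.load("top5.npz");W=d["W"]
for u,v,b in ((198,135,.035),(220,134,.035),(303,248,0)):
    w=W[v-11:v+12,u-11:u+12].reshape(-1,3); sh=w[(w[:,2]>b+.044)]
    cap=w[w[:,2]>b+.058]
    if 0<u<0: pass
    print(u,np.round(cv2.minEnclosingCircle(sh[:,:2].astype(np.float32)*1000)[0],1),cap.mean(0).round(4))
```

```text
198 [535.5 338.1] [0.5416 0.3419 0.2845]
220 [602.3 319.9] [0.6015 0.3199 0.0991]
303 [394.5 170.9] [0.3941 0.1713 0.0644]
```

send_rows([
  {"hand": 0.2, "slide": [-4, -15, 30], "spin": 0},
  {"hand": 0.2, "slide": [-4, -20, 39], "spin": 0},
  {"hand": 0.2, "slide": [0, -20, 39], "spin": 0},
  {"hand": 0.2, "slide": [0, -20, 39], "spin": 0},
  {"hand": 0.2, "slide": [0, -15, 29], "spin": 0},
  {"hand": 0.2, "slide": [0, -10, 18], "spin": 0},
  {"hand": 0.2, "slide": [0, 0, 0], "spin": 0},
  {"hand": 0.2, "slide": [0, 0, 0], "spin": 0},
])

```text
time: 10.35
tool_pos: [0.3995, 0.1912, 0.1816]
tool_rot: [-1.387, 1.555, -2.869]
contact_force: [-1.0, 0.6, 0.0]
opening: 0.055
```

Run:
```python
from h import *
go(0.394,0.176,0.022,0.08); print(axes()[1].round(3))
```

```text
pos [0.3995 0.1912 0.1816] slide [159.8  -4.3  14.1] jaw ang 0.089 t 10.35 F [-1.   0.6  0. ] open 0.055 q [ 0.27  0.25  1.79 -0.    1.11  0.18]
spin(about tool x, down) 0.009
[[-0.015  0.996  0.089]
 [-0.004  0.089 -0.996]
 [-1.    -0.016  0.003]]
```

send_rows([
  {"hand": 0.2, "slide": [0, -4, 13], "spin": 0},
  {"hand": 0.2, "slide": [0, 0, 0], "spin": 0},
  {"hand": 0.2, "slide": [25, 0, 0], "spin": 0},
  {"hand": 0.2, "slide": [25, 0, 0], "spin": 0},
  {"hand": 0.2, "slide": [25, 0, 0], "spin": 0},
  {"hand": 0.2, "slide": [0, 0, 0], "spin": 0},
])

```text
time: 10.95
tool_pos: [0.3986, 0.1793, 0.1039]
tool_rot: [-1.425, 1.558, -2.904]
contact_force: [-0.3, -0.1, 0.7]
opening: 0.0552
```

Run:
```python
from h import *
go(0.394,0.177,0.022,0.08); print(axes()[1].round(3))
```

```text
pos [0.3986 0.1793 0.1039] slide [81.9 -3.8  1.7] jaw ang 0.092 t 10.95 F [-0.3 -0.1  0.7] open 0.0552 q [0.25 0.34 1.92 0.   0.89 0.15]
spin(about tool x, down) 0.012
[[-0.013  0.996  0.092]
 [-0.003  0.092 -0.996]
 [-1.    -0.013  0.002]]
```

send_rows([
  {"hand": 0.2, "slide": [15, -4, 2], "spin": 0},
  {"hand": 0.2, "slide": [25, 0, 0], "spin": 0},
  {"hand": 0.2, "slide": [20, 0, 0], "spin": 0},
  {"hand": 0.2, "slide": [12, 0, 0], "spin": 0},
  {"hand": 0.2, "slide": [0, 0, 0], "spin": 0},
])

```text
time: 11.45
tool_pos: [0.3988, 0.1794, 0.0336]
tool_rot: [-1.51, 1.565, -2.987]
contact_force: [-0.8, 0.1, 0.4]
opening: 0.0549
```

Run:
```python
from h import *
go(0.394,0.177,0.022,0.08); print(axes()[1].round(3))
p=vision.read_camera("side"); cv2.imwrite("pics/side6.png",p["pixels"])
```

```text
pos [0.3988 0.1794 0.0336] slide [11.7 -4.9  1.9] jaw ang 0.094 t 11.45 F [-0.8  0.1  0.4] open 0.0549 q [0.25 0.47 1.99 0.   0.69 0.15]
spin(about tool x, down) 0.014
[[-0.006  0.996  0.094]
 [-0.001  0.094 -0.996]
 [-1.    -0.006  0.   ]]
```

View pics/side6.png

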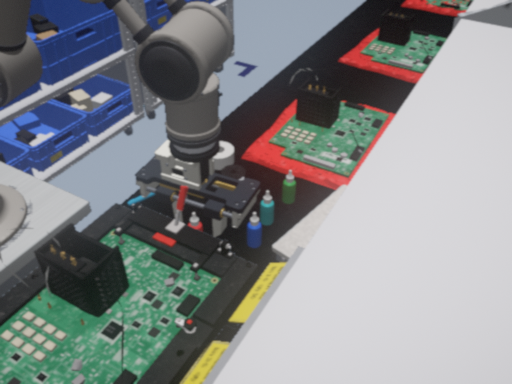

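send_rows([
  {"hand": 0.2, "slide": [5, -5, 4], "spin": 0},
  {"hand": 0.2, "slide": [5, 0, 0], "spin": 0},
  {"hand": 0.2, "slide": [0, 0, 0], "spin": 0},
])

```text
time: 11.8
tool_pos: [0.3964, 0.1755, 0.0262]
tool_rot: [2.455, 1.57, 0.979]
contact_force: [-0.4, 0.0, 0.1]
opening: 0.0552
```

Run:
```python
from h import *
go(0.394,0.176,0.022,0.08)
```

```text
pos [0.3964 0.1755 0.0262] slide [ 4.2 -2.3 -0.8] jaw ang 0.095 t 11.8 F [-0.4  0.   0.1] open 0.0552 q [0.24 0.47 2.01 0.   0.66 0.14]
spin(about tool x, down) 0.015
```

send_rows([
  {"hand": 0.2, "slide": [3, -2, 0], "spin": 0},
  {"hand": -0.5, "slide": [0, 0, 0], "spin": 0},
  {"hand": -1, "slide": [0, 0, 0], "spin": 0},
  {"hand": -1, "slide": [0, 0, 0], "spin": 0},
  {"hand": -1, "slide": [0, 0, 0], "spin": 0},
  {"hand": -1, "slide": [0, 0, 0], "spin": 0},
  {"hand": -1, "slide": [0, 0, 0], "spin": 0},
  {"hand": -1, "slide": [0, 0, 0], "spin": 0},
], grip_force=15)

```text
time: 12.6
tool_pos: [0.3949, 0.1754, 0.0238]
tool_rot: [1.951, 1.568, 0.475]
contact_force: [0.3, 1.1, -1.0]
opening: 0.024
```

Run:
```python
from h import *
go(0.394,0.176,0.16,0.08)
```

```text
pos [0.3949 0.1754 0.0238] slide [-136.2   -0.5   -0.8] jaw ang 0.095 t 12.6 F [ 0.3  1.1 -1. ] open 0.024 q [0.24 0.48 2.02 0.   0.65 0.14]
spin(about tool x, down) 0.015
```

send_rows([
  {"hand": -1, "slide": [-20, 0, -1], "spin": 0},
  {"hand": -1, "slide": [-35, 0, -1], "spin": 0},
  {"hand": -1, "slide": [-35, 0, -1], "spin": 0},
  {"hand": -1, "slide": [-35, 0, 0], "spin": 0},
  {"hand": -1, "slide": [-15, 0, 0], "spin": 0},
  {"hand": -1, "slide": [0, 0, 0], "spin": 0},
])

```text
time: 13.2
tool_pos: [0.3934, 0.1781, 0.1683]
tool_rot: [-1.92, 1.57, 2.887]
contact_force: [-0.4, 0.0, -0.8]
opening: 0.0242
```

Run:
```python
from h import *
go(0.535,0.26,0.14,0.08); print(axes()[1].round(3))
for n in("side","top"):
  p=vision.read_camera(n); cv2.imwrite(f"pics/{n}7.png",p["pixels"]); np.savez(f"{n}7.npz",W=pts(p),px=p["pixels"])
```

```text
pos [0.3934 0.1781 0.1683] slide [ 28.2 148.7 -68.2] jaw ang 0.094 t 13.2 F [-0.4  0.  -0.8] open 0.0242 q [0.25 0.24 1.85 0.   1.05 0.15]
spin(about tool x, down) 0.014
[[-0.001  0.996  0.094]
 [ 0.     0.094 -0.996]
 [-1.    -0.001 -0.   ]]
```

View pics/side7.png

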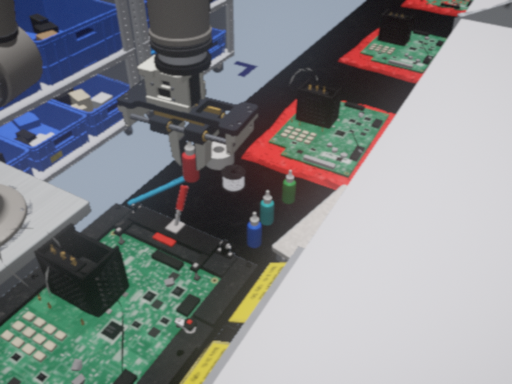

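View pics/top7.png

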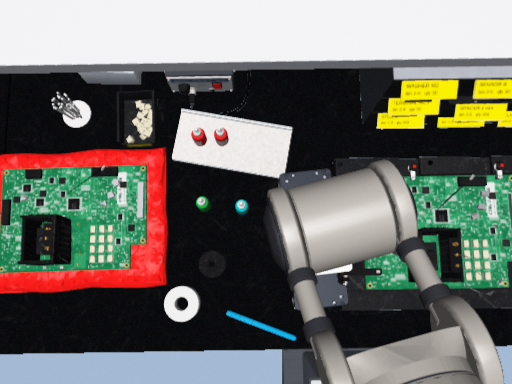

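Run:
```python
from h import *
d=np.load("top7.npz");W=d["W"]
for u,v,b in ((198,135,.035),(220,134,.035)):
    w=W[v-10:v+12,u-10:u+11].reshape(-1,3); sh=w[(w[:,2]>b+.044)&(w[:,2]<.13)]
    cap=sh[sh[:,2]>b+.058]
    print(u,np.round(cv2.minEnclosingCircle(sh[:,:2].astype(np.float32)*1000)[0],1),cap.mean(0).round(4))
```

```text
198 [602.4 361.7] [0.6021 0.3613 0.0994]
220 [602.6 319.9] [0.6016 0.3195 0.0992]
```

send_rows([
  {"hand": -1, "slide": [0, 22, -10], "spin": 0},
  {"hand": -1, "slide": [0, 30, -13], "spin": 0},
  {"hand": -1, "slide": [0, 30, -13], "spin": 0},
  {"hand": -1, "slide": [0, 30, -13], "spin": 0},
  {"hand": -1, "slide": [0, 22, -12], "spin": 0},
  {"hand": -1, "slide": [0, 12, -5], "spin": 0},
  {"hand": -1, "slide": [0, 0, 0], "spin": 0},
  {"hand": -1, "slide": [0, 0, 0], "spin": 0},
])

```text
time: 14.1
tool_pos: [0.5289, 0.2575, 0.1477]
tool_rot: [-1.378, 1.539, -2.855]
contact_force: [0.7, -1.1, -0.7]
opening: 0.0246
```

Run:
```python
from h import *
go(0.54,0.26,0.1,0.08); print(axes()[1].round(3))
```

```text
pos [0.5289 0.2575 0.1477] slide [47.3 12.8 -1.8] jaw ang 0.093 t 14.1 F [ 0.7 -1.1 -0.7] open 0.0246 q [0.32 0.54 1.43 0.   1.2  0.23]
spin(about tool x, down) 0.013
[[-0.031  0.995  0.093]
 [-0.009  0.093 -0.996]
 [-0.999 -0.031  0.006]]
```

send_rows([
  {"hand": -1, "slide": [15, 10, -10], "spin": 0},
  {"hand": -1, "slide": [20, 5, -10], "spin": 0},
  {"hand": -1, "slide": [15, 0, 0], "spin": 0},
  {"hand": -1, "slide": [0, 0, 0], "spin": 0},
  {"hand": -1, "slide": [0, 0, 0], "spin": 0},
])

```text
time: 14.6
tool_pos: [0.5359, 0.2761, 0.0934]
tool_rot: [-1.359, 1.532, -2.838]
contact_force: [0.9, 0.1, -0.2]
opening: 0.0241
```

Run:
```python
from h import *
go(0.594,0.283,0.085,0.08); print(axes()[1].round(3))
```

```text
pos [0.5359 0.2761 0.0934] slide [ 6.1 58.7 -1.6] jaw ang 0.092 t 14.6 F [ 0.9  0.1 -0.2] open 0.0241 q [0.35 0.63 1.43 0.   1.12 0.25]
spin(about tool x, down) 0.012
[[-0.037  0.995  0.092]
 [-0.012  0.092 -0.996]
 [-0.999 -0.038  0.008]]
```

send_rows([
  {"hand": -1, "slide": [0, 18, -1], "spin": 0},
  {"hand": -1, "slide": [0, 20, -1], "spin": 0},
  {"hand": -1, "slide": [2, 15, 0], "spin": 0},
  {"hand": -1, "slide": [0, 0, 0], "spin": 0},
  {"hand": -1, "slide": [0, 0, 0], "spin": 0},
])

```text
time: 15.1
tool_pos: [0.589, 0.2819, 0.0939]
tool_rot: [-1.36, 1.534, -2.839]
contact_force: [0.2, 0.2, -0.2]
opening: 0.0243
```

Run:
```python
from h import *
go(0.594,0.283,0.066,0.08); print(axes()[1].round(3))
p=vision.read_camera("top"); cv2.imwrite("pics/top8.png",p["pixels"])
```

```text
pos [0.589  0.2819 0.0939] slide [27.7  6.1 -0.8] jaw ang 0.091 t 15.1 F [ 0.2  0.2 -0.2] open 0.0243 q [0.33 0.71 1.27 0.   1.2  0.24]
spin(about tool x, down) 0.011
[[-0.035  0.995  0.092]
 [-0.011  0.091 -0.996]
 [-0.999 -0.036  0.008]]
```

View pics/top8.png

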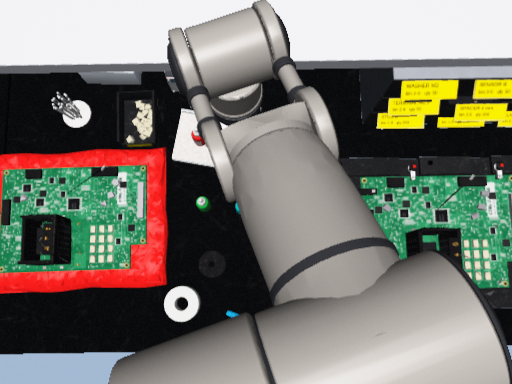

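send_rows([
  {"hand": -1, "slide": [10, 5, -1], "spin": 0},
  {"hand": -1, "slide": [8, 1, 0], "spin": 0},
  {"hand": -1, "slide": [6, 0, 0], "spin": 0},
  {"hand": -1, "slide": [0, 0, 0], "spin": 0},
])

```text
time: 15.55
tool_pos: [0.5925, 0.2832, 0.0683]
tool_rot: [-1.359, 1.534, -2.838]
contact_force: [0.1, 0.1, -0.4]
opening: 0.024
```

Run:
```python
from h import *
go(0.594,0.283,0.059,0.08); print(axes()[1].round(3))
```

```text
pos [0.5925 0.2832 0.0683] slide [9.3 1.8 0.3] jaw ang 0.092 t 15.55 F [ 0.1  0.1 -0.4] open 0.024 q [0.33 0.75 1.28 0.   1.15 0.24]
spin(about tool x, down) 0.012
[[-0.035  0.995  0.092]
 [-0.011  0.092 -0.996]
 [-0.999 -0.036  0.008]]
```

send_rows([
  {"hand": -1, "slide": [4, 2, 0], "spin": 0},
  {"hand": -1, "slide": [2, 0, 0], "spin": 0},
  {"hand": -1, "slide": [1, 0, 0], "spin": 0},
  {"hand": -1, "slide": [0, 0, 0], "spin": 0},
])

```text
time: 15.95
tool_pos: [0.594, 0.2834, 0.0603]
tool_rot: [-1.358, 1.533, -2.837]
contact_force: [0.3, -1.1, -0.5]
opening: 0.0239
```

send_rows([
  {"hand": -1, "slide": [1, 0, 0], "spin": 0},
])

```text
time: 16.05
tool_pos: [0.5941, 0.2835, 0.0595]
tool_rot: [-1.36, 1.533, -2.839]
contact_force: [-0.1, -0.1, -0.2]
opening: 0.0244
```

send_rows([
  {"hand": -1, "slide": [1, 0, 0], "spin": 0},
  {"hand": -1, "slide": [0.5, 0, 0], "spin": 0},
])

```text
time: 16.25
tool_pos: [0.5942, 0.2836, 0.059]
tool_rot: [-1.362, 1.534, -2.84]
contact_force: [-0.8, -0.6, 4.1]
opening: 0.0242
```

send_rows([
  {"hand": -0.35, "slide": [0, 0, 0], "spin": 0},
  {"hand": -0.1, "slide": [0, 0, 0], "spin": 0},
  {"hand": 0.1, "slide": [0, 0, 0], "spin": 0},
  {"hand": 0.1, "slide": [0, 0, 0], "spin": 0},
  {"hand": 0.1, "slide": [0, 0, 0], "spin": 0},
])

```text
time: 16.75
tool_pos: [0.5944, 0.2836, 0.0587]
tool_rot: [-1.361, 1.535, -2.84]
contact_force: [0.3, -0.5, -0.2]
opening: 0.05
```

send_rows([
  {"hand": 0.1, "slide": [0, 0, 10], "spin": 0},
  {"hand": 0.1, "slide": [0, 0, 15], "spin": 0},
  {"hand": 0.1, "slide": [0, 0, 20], "spin": 0},
  {"hand": 0.1, "slide": [0, 0, 0], "spin": 0},
])

```text
time: 17.15
tool_pos: [0.5987, 0.2349, 0.0587]
tool_rot: [-1.343, 1.534, -2.82]
contact_force: [0.2, 0.3, -0.5]
opening: 0.0502
```

send_rows([
  {"hand": 0.1, "slide": [-5, -25, 0], "spin": 0},
  {"hand": 0.1, "slide": [-10, -30, 0], "spin": 0},
  {"hand": 0.1, "slide": [-25, -25, 0], "spin": 0},
  {"hand": 0.1, "slide": [-45, -10, 0], "spin": 0},
  {"hand": 0.2, "slide": [-40, -10, 10], "spin": 0},
  {"hand": 0.2, "slide": [0, -30, 20], "spin": 0},
  {"hand": 0.2, "slide": [0, -30, 20], "spin": 0},
  {"hand": 0.2, "slide": [0, 0, 0], "spin": 0},
])

```text
time: 17.95
tool_pos: [0.4429, 0.1675, 0.1944]
tool_rot: [-1.359, 1.535, -2.841]
contact_force: [0.1, -0.2, -0.2]
opening: 0.0547
```

Run:
```python
from h import *
p=vision.read_camera("top"); cv2.imwrite("pics/top9.png",p["pixels"]); np.savez("top9.npz",W=pts(p),px=p["pixels"])
go(0.4,0.15,0.2,0)
```

```text
pos [0.4447 0.1684 0.1944] slide [ -3.9 -46.3  14.4] jaw ang 0.088 t 18.0 F [-0.4 -0.3 -0.2] open 0.055 q [ 0.2   0.3   1.68 -0.    1.19  0.12]
spin(about tool x, down) 0.088
```

View pics/top9.png

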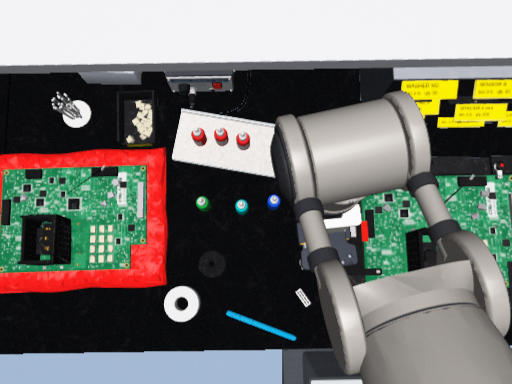

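Run:
```python
from h import *
W=np.load("top9.npz")["W"]
ax=np.array([.982,-.189]);C=[]
for u,v in ((198,135),(220,134),(243,139)):
    w=W[v-10:v+12,u-10:u+11].reshape(-1,3); sh=w[(w[:,2]>.079)&(w[:,2]<.13)]
    cap=sh[sh[:,2]>.093]; c=np.array(cv2.minEnclosingCircle(sh[:,:2].astype(np.float32)*1000)[0]);C.append(c)
    print(c.round(1),cap.mean(0).round(4),sh[:,2].max().round(4),"shelf x",((c-[595.2,301])@ax).round(1))
print(np.linalg.norm(C[0]-C[1]),np.linalg.norm(C[2]-C[1]),np.linalg.norm(C[0]-C[2]), (C[0]-C[1])@ax,(C[2]-C[1])@ax)
```

```text
[603.6 361.7] [0.6014 0.3613 0.0994] 0.1099 shelf x -3.3
[601.8 319.9] [0.6016 0.3197 0.0988] 0.1098 shelf x 2.9
[593.  278.7] [0.5924 0.2787 0.0997] 0.1104 shelf x 2.1
41.80934083180764 42.199229174792045 83.70715623961458 -6.2086812744140625 -0.8618697814941398
```

```bash
python3 -c "
from h import *
job.hand_in()"
```

```text
the job is handed in; nothing more can be done
```

I stood both red bench bottles on the shelf, one on each side of the bottle already there, and handed the job in at about 18 s of robot time. All my final checks were inside the limits, but they come from the top camera only, because the overhead board hides the row from the side camera.

| Check | Measured | Limit |
|---|---|---|
| Left bottle to first, centre to centre | about 42 mm (17 mm gap) | 28–55 mm |
| Right bottle to first, centre to centre | about 42 mm (17 mm gap) | 28–55 mm |
| The two added bottles apart | about 84 mm | over 56 mm |
| First bottle moved | under 1 mm | under 12 mm |
| Right bottle off the first bottle's line | about 1 mm | 15 mm (off the shelf's middle line) |
| Left bottle off the first bottle's line | about 6–8 mm toward the front | 15 mm (off the shelf's middle line) |

- **Left bottle:** I set it forward on purpose, to keep the wrist clear of the overhead board. The row is therefore not perfectly straight.
- **Upright and at rest:** all three bottle tops read within 1 mm of each other in height, with the caps centred over the bodies to within about 2 mm.
- **Forces and contact:** the highest force I saw between moves was about 7 N, when setting down the first bottle. The arm ended clear of everything, about 0.19 m above the bench.
- **Disagreement:** two estimates of the shelf's middle line differ by about 3 mm (the fitted board outline and the first bottle's position). Both keep all three bottles within limits.

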